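# Reset the paint needle on the spray valve block

### The job

On the spray valve block, screw the small red needle knob in (clockwise) by feel until the needle bears lightly but definitely on its soft seat, hold it there a moment without forcing it, then open it a quarter turn from where it touched. Do not turn the black air ring below it, do not disturb the jar, bottle and cup around the block, and let go of the knob at the end.

Things in the scene. Friction and masses are not known exactly. Their poses are not given: they have to be found in the camera images.
- valve_block: fixed aluminium valve block, 110 x 100 mm (x, y), 56 mm high, on a dark 130 x 120 x 8 mm foot plate, two brass hose tails at its back (+x); origin at the centre of its underside, on the desk, z up. On top are two concentric knobs that turn about the block's own z axis through its origin: black air ring (outer, lower) and red needle knob (inner, upper).
- knob_mid (a point): middle of the red needle knob, on the axis, 99 mm above the desk. The knob is a fluted cylinder, 30 mm diameter, from 82 to 116 mm above the desk; grip it from above at any yaw; it does not rise as it turns. x axis: along the white line on its top (turns with the knob); z up. Clockwise from above closes the needle, anticlockwise opens it. Starts 0.9 to 2.6 rad open.
- needle_knob: the same red knob; origin at the middle of its underside. Turns freely under 0.03 to 0.04 N m. Where the white line points at the seat differs every time, so the seat must be felt: past first touch the torque on the knob climbs 1.5 N m per rad. The needle bears on the seat from 0.10 N m on the knob (keep it 0.2 s); over 0.45 N m damages it. Let go, the knob springs back to first touch.
- air_mark (a point): outer end of the white line on the black air ring's top face, 29 mm from the axis, 81 mm above the desk. The ring is 61 mm in diameter, from 59 to 81 mm above the desk, turns very lightly (0.02 N m) about the same axis as the red knob and must stay as it is set. The red knob's underside is only 1 mm above it.
- pin_top (a point): top of the 6 mm steel pin in the middle of the red knob's top, which shows the opening: it turns with the knob and rises 4 mm per full turn of opening (0.64 mm per rad). Its top is 119 mm above the desk when the needle just touches its seat, 120 mm a quarter turn open: too little to find the seat by.
- seat_pt (a point): underside of the soft seat ring hidden inside the block, on the knobs' axis, 64 mm above the desk when unloaded; it sinks 1 mm per rad that the knob is turned past first touch (0.067 mm at 0.10 N m, 0.30 mm at 0.45 N m), too little to measure. Its yaw means nothing.
- teal_jar: small paint jar with teal paint and a yellow lid, 50 mm diameter, 58 mm high, standing loose behind the block; origin at the centre of its underside
- yellow_bottle: small yellow paint bottle with a dark cap, 30 mm diameter, 58 mm high, standing loose behind the block; origin at the centre of its underside
- yellow_cup: small open yellow plastic cup, 46 mm diameter, 28 mm high, standing loose in front of the block (robot's side); origin at the centre of its underside

How it is judged:
By the outcome, as a careful person would: the job done as asked, in the order asked, and still so for the second after the job is handed in, with the robot touching nothing.
It also fails if it takes over 64 s, if anything falls off the work surface, if the arm or the gripper's body presses on something with over 40 N, if the wrist force passes 120 N, or if a joint passes its speed limit or range.

### The arm

A 7-joint arm with a two-finger parallel gripper is mounted at the origin on a cart in front of the work surface, level with it; the furniture and walls round the work are solid. World frame = base frame: x ahead of the robot, y to its left, z up, the work surface at z = 0. Lengths are in m, angles in degrees, forces in N, time in s.
With the tool pointing down it reaches from about 0.425 to 0.95 m from the base axis. Payload 4.7 kg.
Tool frame: the origin (TCP) lies between the finger pads; the fingertips stand 11 mm ahead of it and the grasp point (between the pads) lies 8 mm behind it (tip_extent is the distance from the TCP to the fingertips, in m); z points along the fingers, y is the line along which they close (so a half turn about z gives the same grasp; the last joint's range is limited). The gripper opens to 87 mm and grips with 3 to 60 N. Pads are 19 mm wide; open, the fingers measure 117 mm over their backs; the gripper's body (75 mm by 190 mm) begins 51 mm behind the grasp point.
Start: joints at [67.615, 26.849, -2.785, 87.806, 1.381, 65.374, -4.715], TCP at [0.239, -0.631, 0.21] pointing down, gripper open.
Joint ranges: [-148.3, 148.3], [-19.14, 114.17], [-79.39, 73.82], [5.75, 140.21], [-59.74, 239.74], [12.07, 113.84], [-152.46, 152.46]. Speed limits (degrees/s): [147.25, 147.25, 180, 180, 180, 180, 180].

### API

Orientations are given as [roll, pitch, yaw] about the fixed x, y, z axes, in that order (R = Rz(yaw) Ry(pitch) Rx(roll)).
In Python, from plant import * gives the robot as it stands.
- The arm moves only by the tool step_arm, never from a script. Its argument "plan" is text: rows parted by semicolons, each of 6 numbers parted by spaces: the shift along the tool's x, y, z normalised to -1 to 1, where 1 is 0.03 m, then the turn, a rotation vector about the tool's x, y, z normalised to -1 to 1, where 1 is 0.1 rad. In form: x y z ax ay az; .... A call has 1 to 12 rows; each row shifts and turns the commanded pose from where the row before left it, along the tool's axes as they then stand; what a row does not reach is not made up. A row lasts 1/10 s, in which the tool goes at most 50 mm and 8.59 degrees, less where a joint would pass 70% of its speed; a pose out of reach is approached as far as the arm can. A call with a number of a shift or a turn outside -1 to 1 is refused whole. A call with a gripper value outside its range is refused whole. "hand" is the opening, from -1 (shut) to 1 (fully open), so that 0 is half open, set as the call begins (left out, the last holds). The fingers move at their own pace and stop on an object; "force" is the grip in N (left out, the last holds). Time passes only in rows, so rows that do not move let the fingers close. It gives the time, the measured TCP pose, the force, the opening and the grip force at its end, in the units of the state.
- get_obs(): the state, without advancing time (a new reading comes with each control period).
- grab_frame(name): name is "side" or "top"; returns a dict with "image" (384x512x3 uint8, red, green, blue), "mtx" (3x3 intrinsics, pixels), "dist" ([k1, k2, p1, p2, k3] as OpenCV has them; the pictures are not rectified), "position" and "orientation" of the camera in the world. Camera axes: x right, y up, looking along -z (the intrinsics and any distortion apply to the point x, -y, -z); pixel columns grow to the right and rows downward; lengths in m; the calibration is good to about 2 mm. A picture is of the moment at which its call begins. There is no depth.
- close_job(): hands the job in; it is judged then, once.
Trained networks look in the newest picture that a camera, given by its name, has taken for a name from the list of things; names that differ only in an ending like _2 or _b are one class to them, and where a whole thing is asked for, a point or a joint stands for the part that bears it (a point fixed in the world has none). Each returns a list of dicts, best first, with "p" (0 to 1); they miss things now and then, are a little off and sometimes report something else, mostly with a low value. They report only what shows in the picture. A call takes as long as a camera call.
- spot_in(thing, camera): "uv" ([column, row] in pixels, amid what is visible of it).
- silhouettes(thing, camera): "mask" (384x512 bool, what is visible of it) and "uv" ([column, row] in pixels, amid what is visible of it).
- mark_of(thing, camera): "uv" ([column, row] in pixels: a listed point, or the origin of a listed thing).
The state is a dict: "clock": time; "qpos": joint angles; "dq": joint speeds; "effort": joint torques, N m; "eef_pos": TCP position; "tool_rot": TCP orientation; "wrist_force": force on the tool from outside, world axes, zero at the start; "ft_torque": the same for the moment, N m; "gripper_width": finger opening in m; "grip_force": force on a finger pad.
Only numpy, scipy, OpenCV 4.12 (cv2) and the standard library are available. Lean on these libraries where they do the work, as an engineer would, in place of code of your own. Each camera call takes 0.05 s, during which the arm holds its last target. There are 200 camera calls.

## Working session

There is one attempt and no reset: what is moved stays moved. The work goes in short steps, Python scripts to look and compute and a tool call to move; the robot and the scene stay as the last step left them, time stands still between calls to the robot, and variables do not carry over. Pictures are saved under pics/ and viewed, at most 10 in all, crops included, and the job is handed in when it is done.

Besides the shell and the picture viewer there is one more tool, called after ">>>" as a command line: name --argument value ..., lists and objects as JSON in quotes. step_arm: Moves the arm, as the interface text tells. Its arguments: {"type":"object","properties":{"plan":{"type":"string"},"hand":{"type":"number"},"force":{"type":"number"}},"required":["plan"]}

```bash
mkdir -p pics; cat > h.py <<'E'
from plant import *
import numpy as np, cv2
from scipy.spatial.transform import Rotation as R
def cam(f):
    o=np.array(f["orientation"],float)
    M=o if o.shape==(3,3) else R.from_euler('xyz',o,degrees=True).as_matrix()
    return M,np.array(f["position"])
def ray(f,uv):
    M,p=cam(f)
    n=cv2.undistortPoints(np.array([[uv]],float),np.array(f["mtx"]),np.array(f["dist"]))[0,0]
    return p,M@np.array([n[0],-n[1],-1])
def atz(f,uv,z):
    p,d=ray(f,uv); return p+d*(z-p[2])/d[2]
def tri(r):
    A=0;b=0
    for p,d in r:
        d=d/np.linalg.norm(d);P=np.eye(3)-np.outer(d,d);A=A+P;b=b+P@p
    return np.linalg.solve(A,b)
E
python3 - <<'E'
from h import *
o=get_obs();print(o)
fs={}
for c in("side","top"):
    f=fs[c]=grab_frame(c);cv2.imwrite(f"pics/{c}0.png",f["image"][:,:,::-1]);print(c,f["position"],f["orientation"])
    for t in("knob_mid","pin_top","air_mark","valve_block","teal_jar","yellow_bottle","yellow_cup"):
        for m in mark_of(t,c)[:2]:
            z=dict(knob_mid=.099,pin_top=.12,air_mark=.081).get(t,0)
            print(t,np.round(m["uv"],1),round(m["p"],2),np.round(atz(f,m["uv"],z),4))
E
```

```text
{'clock': 0.0, 'qpos': array([67.61327438, 26.89649723, -2.78446318, 87.87551723,  1.38019095,
       65.37295621, -4.71458545]), 'dq': array([ 0.0224067 ,  0.04078436, -0.08250889,  0.00506229,  0.05656166,
       -0.00409759,  0.10188876]), 'effort': array([-3.67380344e-04, -5.07973015e+01, -7.98640447e-02, -2.36151767e+01,
       -6.11695717e-02,  3.80020612e-02,  1.78577948e-04]), 'eef_pos': array([ 0.23872597, -0.63070134,  0.20909571]), 'tool_rot': array([-1.79888610e+02,  3.43246224e-03,  2.07334722e+01]), 'wrist_force': array([-0.36843014,  0.39116554, -0.56173348]), 'ft_torque': array([-0.0211001 ,  0.00393661, -0.02566854]), 'grip_force': 0.0, 'gripper_width': 0.08690377038233887}
side [ 1.11777534 -0.65963922  0.4680826 ] [64.95197014 -1.07137899 41.05557022]
knob_mid [227.4 192.5] 0.72 [ 0.5599 -0.0731  0.099 ]
knob_mid [291.1 243.2] 0.54 [ 0.7602 -0.1421  0.099 ]
pin_top [186.8 227.9] 0.68 [ 0.6363 -0.2433  0.12  ]
air_mark [244.3 204.4] 0.61 [ 0.5928 -0.0618  0.081 ]
valve_block [225.6 239.2] 0.94 [ 0.5602 -0.0788  0.    ]
teal_jar [290.7 243.7] 0.59 [ 0.6648 -0.0053  0.    ]
yellow_bottle [273.4 259.8] 0.61 [ 0.6759 -0.0733  0.    ]
yellow_cup [184.1 229.6] 0.87 [ 0.4716 -0.1083  0.    ]
top [ 0.50805081 -0.04633947  0.94834623] [  5.88453518   0.22641202 -89.52475901]
knob_mid [263.5 210.2] 0.51 [ 0.5635 -0.071   0.099 ]
air_mark [263.9 201.4] 0.57 [ 0.5864 -0.0724  0.081 ]
valve_block [262.9 214.1] 0.77 [ 0.5595 -0.0723  0.    ]
valve_block [260.7 198.1] 0.67 [ 0.6026 -0.0662  0.    ]
teal_jar [239.3 171.9] 0.63 [ 0.6736 -0.0077  0.    ]
yellow_bottle [261.3 171.3] 0.7 [ 0.6757 -0.0674  0.    ]
yellow_cup [270.2 248.9] 0.62 [ 0.4673 -0.0922  0.    ]
```

```bash
python3 - <<'E'
import cv2
a=cv2.imread("pics/side0.png")[140:300,140:340];b=cv2.imread("pics/top0.png")[140:280,200:330]
cv2.imwrite("pics/sc.png",cv2.resize(a,None,fx=3.7,fy=3.7,interpolation=2));cv2.imwrite("pics/tc.png",cv2.resize(b,None,fx=4.2,fy=4.2,interpolation=2))
E
```

```text
(no output)
```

View pics/sc.png

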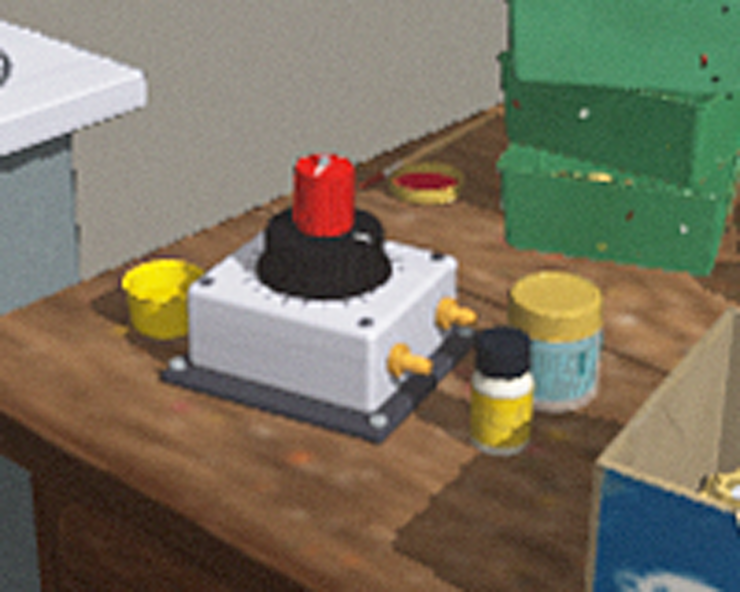

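View pics/tc.png

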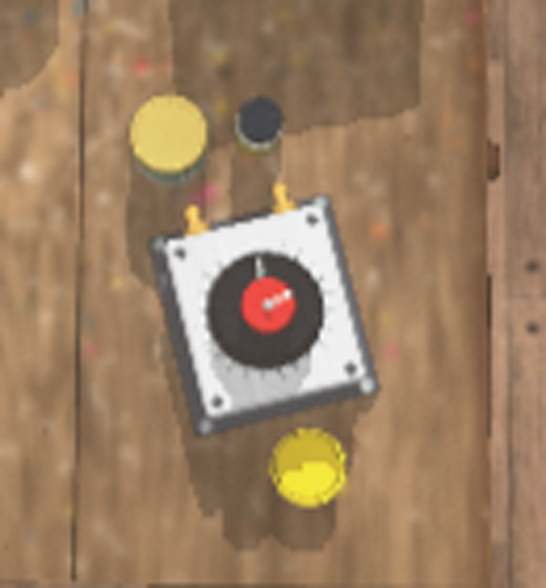

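The crops show the block turned by about 15°. The red knob is at about (263.8, 212) in the top view and (228, 193) in the side view. The cup is in front, the jar and bottle behind, and all of them stand well below finger height. Next I refine the axis.

```bash
cat >> h.py <<'E'
def proj(f,X):
    M,p=cam(f);P=(np.atleast_2d(X)-p)@M;P=P*[1,-1,-1]
    return cv2.projectPoints(P,np.zeros(3),np.zeros(3),np.array(f["mtx"]),np.array(f["dist"]))[0][:,0]
def redmask(im):
    im=im.astype(int);return (im[...,0]>130)&(im[...,1]<75)&(im[...,2]<75)
E
python3 - <<'E'
from h import *
from scipy.optimize import least_squares
a=np.linspace(0,2*np.pi,40)
circ=np.array([[.015*np.cos(t),.015*np.sin(t),0] for t in a])
C=np.vstack([circ+[0,0,.082],circ+[0,0,.116]])
fs={c:grab_frame(c) for c in("side","top")}
cen={}
for c,f in fs.items():
    m=silhouettes("needle_knob",c)
    for q in m[:2]: print(c,q["p"],q["mask"].sum(),np.round(q["uv"],1))
    r=redmask(f["image"]).astype(np.uint8)
    n,l,s,cc=cv2.connectedComponentsWithStats(r)
    for i in range(1,n):
        if s[i,4]>40: print(c,s[i],cc[i])
    k=m[0]["mask"]; v,u=np.nonzero(k); cen[c]=np.array([(u.min()+u.max())/2,(v.min()+v.max())/2]);print(cen[c])
def res(x):
    e=[]
    for c,f in fs.items():
        p=proj(f,C+[x[0],x[1],0]); e+=list((p.min(0)+p.max(0))/2-cen[c])
    return e
s=least_squares(res,[.562,-.072]);print(s.x,s.fun)
xy=s.x
print("az",np.degrees(np.arctan2(xy[1],xy[0])))
o=get_obs();d=xy-o["eef_pos"][:2];y=np.radians(o["tool_rot"][2])
print("tool dx,dy /0.03",(d@[np.cos(y),np.sin(y)])/.03,(d@[np.sin(y),-np.cos(y)])/.03)
E
```

```text
side 0.74 324 [228.8 192.8]
side [429 100  35  28 588] [443.3452381  115.46088435]
side [428 144  34  59 814] [445.72235872 172.38697789]
side [367 146  25  18 156] [377.77564103 155.24358974]
side [406 151  26  11  47] [420.93617021 155.76595745]
side [453 166  19  28 208] [462.94711538 182.57211538]
side [505 173   7  17  71] [509.         181.35211268]
side [219 182  17  22 289] [227.73010381 192.76816609]
side [482 204  30  24 298] [498.12080537 212.69463087]
[226.5 192.5]
top 0.65 143 [263.9 214.5]
top 0.47 387 [261.7 217.8]
top [ 33   3  22  16 266] [43.44360902  9.95112782]
top [ 29  20  23  16 273] [40.11355311 27.12454212]
top [117  56  18  17 228] [125.66666667  64.32894737]
top [32 96 31 11 59] [ 41.89830508 103.49152542]
top [72 97 29  7 54] [ 83.7962963  100.96296296]
top [  0 104  19  19 212] [  9.66037736 112.84433962]
top [ 46 111  15  27 123] [ 56.15447154 122.15447154]
top [ 44 116  49  73 404] [ 68.68316832 173.09158416]
top [176 246  16  17 200] [183.155 254.06 ]
[263.  212.5]
[ 0.5571154  -0.07119551] [ 0.5018783  -0.6447202   0.68680083  0.23616534]
az -7.282533694184584
tool dx,dy /0.03 16.526333047580554 -13.706265125015497
```

>>> step_arm --plan "0.5 -0.4 0 0 0 0;0.9 -0.75 0 0 0 0;0.9 -0.75 0 0 0 0;0.9 -0.75 0 0 0 0;0.9 -0.75 0 0 0 0;0.9 -0.75 0 0 0 0;0.9 -0.75 0 0 0 0;0.9 -0.75 0 0 0 0;0.5 -0.4 0 0 0 0;0 0 0 0 0 0" --hand 1 --force 30

```text
clock: 2.0
eef_pos: [0.3818, -0.381, 0.2105]
tool_rot: [-180.0, -0.1, 21.1]
wrist_force: [-1.2, 0.0, -0.0]
gripper_width: 0.0873
grip_force: 0.0
```

```bash
python3 - <<'E'
from h import *
from scipy.optimize import least_squares
a=np.linspace(0,2*np.pi,40)
circ=np.array([[.015*np.cos(t),.015*np.sin(t),0] for t in a])
C=np.vstack([circ+[0,0,.082],circ+[0,0,.116]])
fs={c:grab_frame(c) for c in("side","top")};cen={}
for c,f in fs.items():
    h=cv2.cvtColor(f["image"],cv2.COLOR_RGB2HSV).astype(int)
    r=(((h[...,0]<8)|(h[...,0]>172))&(h[...,1]>150)&(h[...,2]>90)).astype(np.uint8)
    n,l,s,cc=cv2.connectedComponentsWithStats(r)
    for i in range(1,n):
        if s[i,4]>60 and abs(cc[i]-[[228,193],[264,212]][c=="top"]).max()<15:
            print(c,s[i],cc[i]);cen[c]=s[i,:2]+(s[i,2:4]-1)/2
print(cen)
def res(x):
    return np.concatenate([(lambda p:(p.min(0)+p.max(0))/2-cen[c])(proj(f,C+[x[0],x[1],0])) for c,f in fs.items()])
s=least_squares(res,[.56,-.072]);print(s.x,s.fun)
p=proj(fs["top"],C+[*s.x,0]);print(p.min(0),p.max(0))
o=get_obs();print(o["qpos"],o["eef_pos"],o["tool_rot"],o["wrist_force"],o["ft_torque"],o["clock"])
d=s.x-o["eef_pos"][:2];y=np.radians(o["tool_rot"][2])
print("tool dx,dy /0.03",(d@[np.cos(y),np.sin(y)])/.03,(d@[np.sin(y),-np.cos(y)])/.03)
E
```

```text
side [219 182  17  22 322] [227.25465839 193.00310559]
top [257 206  13  13 108] [262.9537037  212.38888889]
{'side': array([227. , 192.5]), 'top': array([263., 212.])}
[ 0.55822221 -0.07103363] [ 0.48898363 -0.50402399  0.62159053  0.27523844]
[257.17335143 205.62823574] [270.06982962 218.92224113]
[ 48.53148033  14.65718842  -9.19549727 105.87841567   2.73498639
  59.64114265 -31.00694176] [ 0.37933808 -0.38455307  0.21036081] [1.79951182e+02 2.08863970e-02 2.07444601e+01] [-0.82778879 -0.87919386 -0.04981905] [-0.02247673  0.03422824 -0.05560333] 2.1
tool dx,dy /0.03 9.277858301944894 -7.661097822168095
```

>>> step_arm --plan "0.6 -0.5 0 0 0 0;0.9 -0.75 0 0 0 0;0.9 -0.75 0 0 0 0;0.9 -0.75 0 0 0 0;0.9 -0.75 0 0 0 0;0.9 -0.75 0 0 0 0;0.9 -0.75 0 0 0 0;0.9 -0.75 0 0 0 0;0.9 -0.75 0 0 0 0;0.9 -0.75 0 0 0 0;0.5 -0.4 0 0 0 0;0 0 0 0 0 0"

```text
clock: 3.3
eef_pos: [0.5577, -0.0703, 0.21]
tool_rot: [-180.0, -0.1, 20.9]
wrist_force: [-0.4, 0.5, -0.1]
gripper_width: 0.087
grip_force: 0.0
```

>>> step_arm --plan "0 0 0 0 0 -0.5;0 0 0 0 0 -1;0 0 0 0 0 -1;0 0 0 0 0 -1;0 0 0 0 0 -1;0 0 0 0 0 -1;0 0 0 0 0 -1;0 0 0 0 0 -1;0 0 0 0 0 -1;0 0 0 0 0 -1;0 0 0 0 0 -1;0 0 0 0 0 -1"

```text
clock: 4.5
eef_pos: [0.5558, -0.0753, 0.2099]
tool_rot: [-180.0, 0.1, 86.6]
wrist_force: [-0.4, 0.1, 0.6]
gripper_width: 0.087
grip_force: 0.0
```

>>> step_arm --plan "0 0 0 0 0 -1;0 0 0 0 0 -1;0 0 0 0 0 -1;0 0 0 0 0 -1;0 0 0 0 0 -1;0 0 0 0 0 -1;0 0 0 0 0 -1;0 0 0 0 0 -1;0 0 0 0 0 -0.5;0 0 0 0 0 0;0 0 0 0 0 0"

```text
clock: 5.6
eef_pos: [0.556, -0.074, 0.2099]
tool_rot: [-179.9, 0.0, 135.1]
wrist_force: [-0.6, 0.3, -0.9]
gripper_width: 0.0874
grip_force: 0.0
```

```bash
cat >> h.py <<'E'
def togo(xy):
    o=get_obs();d=np.array(xy)-o["eef_pos"][:2];y=np.radians(o["tool_rot"][2])
    print(np.round(o["qpos"],1),o["eef_pos"],o["tool_rot"],o["wrist_force"],o["ft_torque"],o["clock"])
    print("rows dx,dy",(d@[np.cos(y),np.sin(y)])/.03,(d@[np.sin(y),-np.cos(y)])/.03)
E
python3 -c "
from h import *
togo((.559,-.071))
f=grab_frame('side');a=f['image'][100:260,140:340,::-1];cv2.imwrite('pics/s1.png',cv2.resize(a,None,fx=3.7,fy=3.7,interpolation=2))"
```

```text
[ 36.   21.4 -42.  101.8  15.9  62.9  33.7] [ 0.55602326 -0.07399014  0.20989847] [-1.79936321e+02  1.37241108e-02  1.35074747e+02] [-0.56549792  0.28674283 -0.94486188] [ 0.00840724 -0.10621508 -0.06137177] 5.6
rows dx,dy 0.00013223584098847032 0.14064103954910792
```

View pics/s1.png

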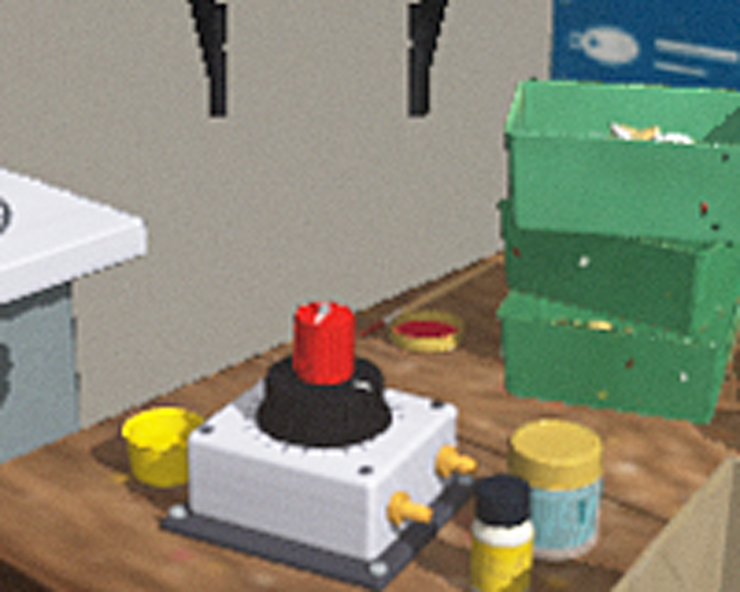

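The open fingers sit about 2 px left of the knob (crop columns 318 and 325), which agrees with the 4 mm still to go. I correct that and descend.

>>> step_arm --plan "0 0.14 0 0 0 0;0 0 0.5 0 0 0;0 0 0.8 0 0 0;0 0 0.8 0 0 0;0 0 0.8 0 0 0;0 0 0.5 0 0 0;0 0 0.25 0 0 0;0 0 0 0 0 0;0 0 0 0 0 0"

```text
clock: 6.55
eef_pos: [0.5601, -0.0685, 0.1013]
tool_rot: [179.9, 0.1, 135.3]
wrist_force: [-0.1, -0.7, -0.3]
gripper_width: 0.0868
grip_force: 0.0
```

```bash
python3 -c "
from h import *
togo((.559,-.071))
f=grab_frame('side');a=f['image'][140:240,170:310,::-1];b=grab_frame('top')['image'][170:250,215:315,::-1]
cv2.imwrite('pics/s2.png',np.hstack([cv2.resize(a,(448,320)),cv2.resize(b,(350,320))[:, :350]]))
togo((.559,-.071))"
```

```text
[ 32.1  28.6 -38.6 107.8  22.5  51.3  27.8] [ 0.56009484 -0.06852582  0.10130913] [1.79943253e+02 5.80421268e-02 1.35326092e+02] [-0.1373307  -0.70891596 -0.28174849] [ 0.09059748 -0.14076687 -0.01472048] 6.55
rows dx,dy -0.03203194469961293 -0.08430637966421067
[ 32.1  28.6 -38.7 107.7  22.5  51.3  27.8] [ 0.560269   -0.06864659  0.10172218] [1.79925531e+02 1.01040813e-01 1.35318678e+02] [-0.58276658 -0.08507433 -0.26805424] [ 0.01832727 -0.15197854 -0.01650661] 6.65
rows dx,dy -0.02508467033095797 -0.08552182361180388
```

View pics/s2.png

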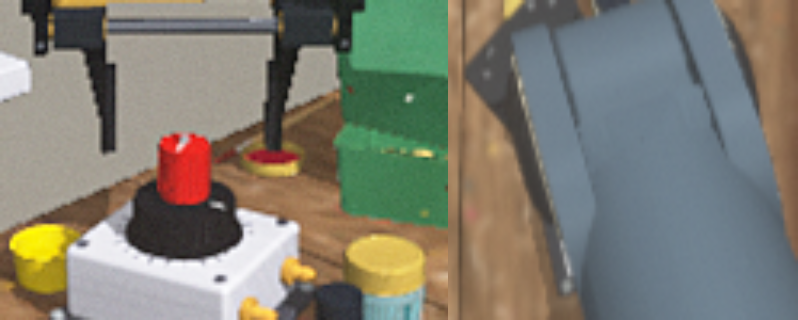

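The left half shows the tips at about (204, 187) and (255, 187) in full-image pixels. That is just below the knob's top and higher than I expected, so I check it by projection.

```bash
python3 -c "
from h import *
f=grab_frame('side');o=get_obs();M=R.from_euler('xyz',o['tool_rot'],degrees=True).as_matrix()
for w in(-.0435,.0435): print(proj(f,o['eef_pos']+M@np.array([0,w,.011])))
print('top/bot knob',proj(f,[[.559,-.071,.116],[.559,-.071,.082]]))
im=f['image'][140:220,180:290,::-1].copy();im=cv2.resize(im,None,fx=7,fy=7,interpolation=2)
cv2.imwrite('pics/s3.png',im)
togo((.559,-.071))"
```

```text
[[206.1382504  196.16717899]]
[[251.94754472 195.45903847]]
top/bot knob [[227.81039223 183.76657067]
 [227.8292567  200.14320146]]
[ 32.1  28.6 -38.7 107.8  22.5  51.3  27.8] [ 0.56018961 -0.06870335  0.10171243] [1.79933224e+02 1.02960521e-01 1.35320861e+02] [-0.28847018  0.02808838  0.05151595] [ 0.05425396 -0.11115327  0.01153504] 6.7
rows dx,dy -0.025632642582692954 -0.08231688017974677
```

View pics/s3.png

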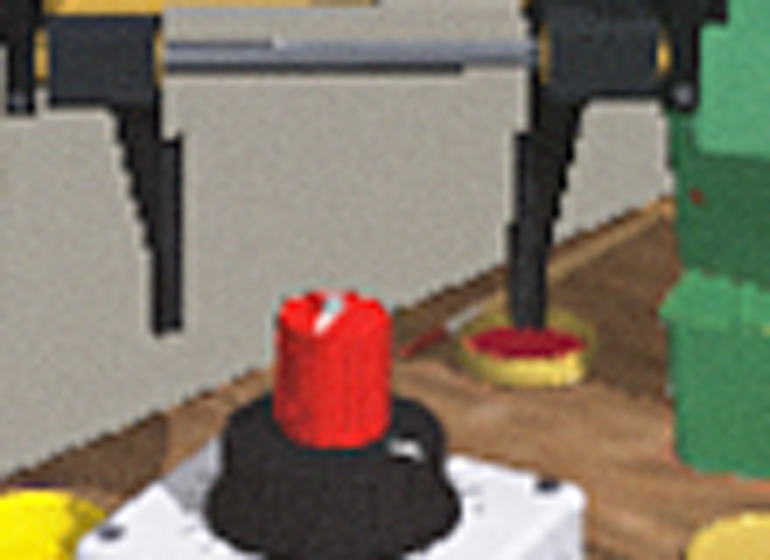

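```bash
python3 -c "
import plant;print([n for n in dir(plant) if not n.startswith('_')])
from h import *
f=grab_frame('side')
M=R.from_euler('xyz',[180,0,135.1],degrees=True).as_matrix()
for w in(-.0435,.0435): print(proj(f,np.array([.556,-.074,.21])+M@np.array([0,w,.011])))
f=grab_frame('top');o=get_obs();print(proj(f,o['eef_pos']),proj(f,o['eef_pos']+[0,0,.1]))
cv2.imwrite('pics/t3.png',cv2.resize(f['image'][130:280,180:360,::-1],None,fx=4,fy=4,interpolation=2))
"
```

```text
['Unreachable', 'close_job', 'get_obs', 'grab_frame', 'mark_of', 'silhouettes', 'spot_in', 'tip_extent']
[[201.16522892 141.63081129]]
[[249.5085084  141.38541503]]
[[262.59092536 211.63199832]] [[263.85892506 208.75045411]]
```

View pics/t3.png

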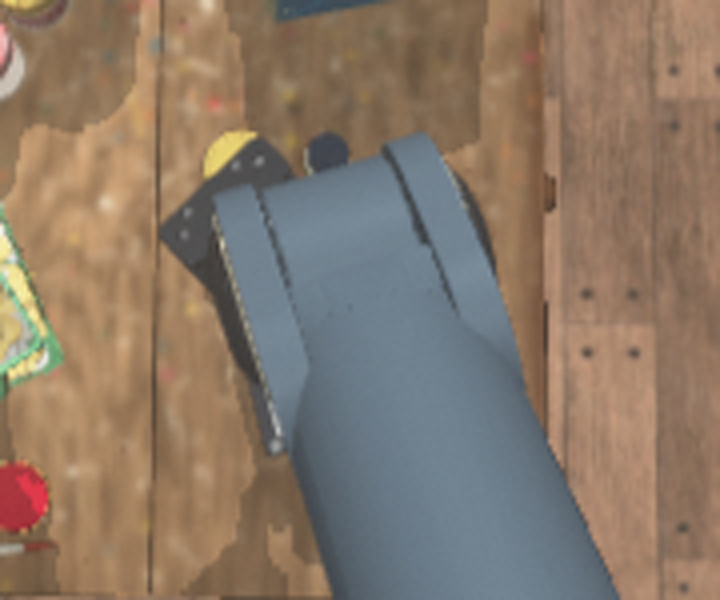

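```bash
python3 -c "
from h import *
print(tip_extent, tip_extent() if callable(tip_extent) else '')
f=grab_frame('side');o=get_obs();M=R.from_euler('xyz',o['tool_rot'],degrees=True).as_matrix()
for k in (.011,0,-.008,-.01):
  print(k,[np.round(proj(f,o['eef_pos']+M@np.array([x,w,k]))[0],1) for w in(-.0435,.0435) for x in (-.0095,.0095)])
g=cv2.cvtColor(f['image'],cv2.COLOR_RGB2GRAY)
for u in (203,204,205,254,255,256): print(u,g[176:204,u])
"
```

```text
0.011 
0.011 [array([205.9, 198.4]), array([206. , 194.2]), array([252.1, 197.7]), array([251.4, 193.5])]
0 [array([205.8, 193.1]), array([205.9, 189. ]), array([252.3, 192.4]), array([251.5, 188.3])]
-0.008 [array([205.7, 189.2]), array([205.8, 185.1]), array([252.3, 188.5]), array([251.6, 184.5])]
-0.01 [array([205.7, 188.2]), array([205.8, 184.1]), array([252.4, 187.6]), array([251.6, 183.5])]
203 [ 44  37  51  38  45  45  46  45  44  41  34  79 145 165 159 155 159 160
 155 159 164 163 146  82  66  73  69  75]
204 [ 48  51  50  50  50  47  50  56  51  52  37 112 173 161 163 166 159 159
 159 160 164 154 130  98  95  99 103 106]
205 [ 34  40  42  36  38  39  39  40  35  39  28 102 164 162 154 166 156 164
 158 163 167 150 104 107 110 114 120 119]
254 [ 49  53  48  56  56  50  54  50  50  51  50  65  73  67  52 143 192 175
 159 110 116 127 127 118 118 129 126 123]
255 [ 48  42  43  47  46  51  55  43  41  43  50  60  70  68  57 137 195 179
 156 118 116 133 130 124 121 125 130 128]
256 [ 34  35  37  35  35  35  30  41  38  38  37  60  70  66  51 140 203 185
 167 119 113 125 126 121 116 123 128 128]
```

>>> step_arm --plan "0 -0.09 0 0 0 0;0 0 0 0 0 0;0 0 0 0 0 0;0 0 0 0 0 0;0 0 0 0 0 0;0 0 0 0 0 0" --hand 0.05

```text
clock: 7.45
eef_pos: [0.5575, -0.0706, 0.1006]
tool_rot: [180.0, 0.0, 135.3]
wrist_force: [-0.0, -0.2, -0.6]
gripper_width: 0.0491
grip_force: 0.0
```

```bash
python3 -c "
from h import *
togo((.559,-.071));print(get_obs()['gripper_width'])
f=grab_frame('side');o=get_obs();M=R.from_euler('xyz',o['tool_rot'],degrees=True).as_matrix()
h=o['gripper_width']/2
print([np.round(proj(f,o['eef_pos']+M@np.array([x,w,.011]))[0],1) for w in(-h,h) for x in (-.0095,.0095)])
im=f['image'][140:220,180:290,::-1].copy();im=cv2.resize(im,None,fx=7,fy=7,interpolation=2)
cv2.imwrite('pics/s4.png',im)"
```

```text
[ 32.3  28.5 -38.7 108.   22.5  51.2  28. ] [ 0.55751968 -0.07058517  0.10064493] [1.79997094e+02 2.28585819e-03 1.35326175e+02] [-0.00249229 -0.15074194 -0.59934916] [ 0.04674407 -0.13825704 -0.03271332] 7.45
rows dx,dy -0.04481132221430593 0.024859175162410794
0.049112447068378695
[array([214.7, 198.5]), array([214.7, 194.3]), array([240.4, 198.2]), array([239.8, 193.9])]
```

View pics/s4.png

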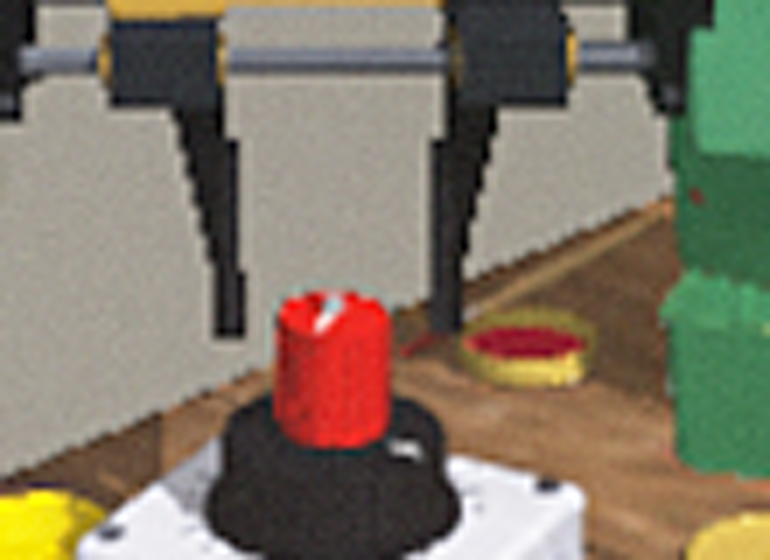

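The gripper is linear and centred on the knob: inner edges at columns 215 and 241, knob at 227.6. The tips still look about 20 mm higher than the stated geometry. I close lightly on the knob, so contact shows the true height directly.

>>> step_arm --plan "-0.04 0.02 0 0 0 0;0 0 0 0 0 0;0 0 0 0 0 0;0 0 0 0 0 0;0 0 0 0 0 0;0 0 0 0 0 0" --hand -0.6 --force 5

```text
clock: 8.1
eef_pos: [0.558, -0.0719, 0.1005]
tool_rot: [-179.9, -0.0, 135.3]
wrist_force: [-2.7, -3.2, 3.4]
gripper_width: 0.0294
grip_force: 5.0
```

```bash
python3 -c "
from h import *
togo((.559,-.071));print(get_obs()['gripper_width'])
f=grab_frame('side')
im=f['image'][140:220,180:290,::-1].copy();im=cv2.resize(im,None,fx=7,fy=7,interpolation=2)
cv2.imwrite('pics/s5.png',im)"
```

```text
[ 32.3  28.6 -38.6 107.9  22.5  51.4  28.1] [ 0.55800722 -0.07190656  0.10054219] [-1.79882024e+02 -1.31807738e-02  1.35291875e+02] [-2.6684514  -3.24808608  3.41832991] [-0.69258883  0.72300729 -0.0091086 ] 8.1
rows dx,dy -0.0022603627106379726 0.044757049689167515
0.02937271243797055
```

View pics/s5.png

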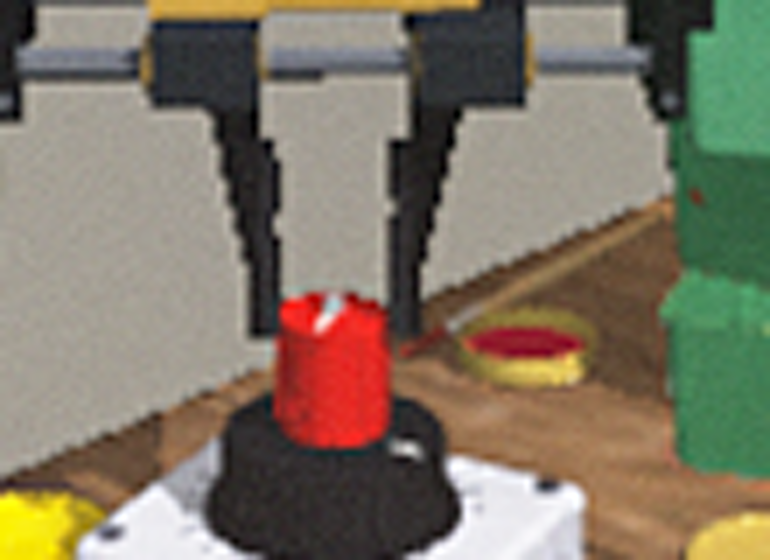

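The pads touch the knob on its diameter (29.4 mm opening) with the tips only about 7 mm below its top. So the tips really are about 19 mm higher than stated. I open, go down 18 mm (tips at about 91 mm) and shift 1.2 mm to centre.

>>> step_arm --plan "0 -0.04 0 0 0 0;0 0 0 0 0 0;0 0 0 0 0 0;0 0 0.2 0 0 0;0 0 0.2 0 0 0;0 0 0.2 0 0 0;0 0 0 0 0 0;0 0 0 0 0 0" --hand 0.05

```text
clock: 8.95
eef_pos: [0.5578, -0.0718, 0.0823]
tool_rot: [-180.0, -0.0, 135.3]
wrist_force: [-0.2, 0.1, -0.3]
gripper_width: 0.0459
grip_force: 0.0
```

```bash
python3 -c "
from h import *
togo((.558,-.0719));print(get_obs()['gripper_width'])
f=grab_frame('side')
im=f['image'][140:220,180:290,::-1].copy();im=cv2.resize(im,None,fx=7,fy=7,interpolation=2)
cv2.imwrite('pics/s6.png',im)"
```

```text
[ 31.7  29.9 -37.8 108.8  23.7  49.4  27.1] [ 0.55779066 -0.07177156  0.08230039] [-1.79987557e+02 -3.04857581e-02  1.35332908e+02] [-0.24232615  0.14138324 -0.28758584] [ 0.07772689 -0.18460746 -0.00672483] 8.95
rows dx,dy -0.007972590282278303 0.00186065982425765
0.04586717727785508
```

View pics/s6.png

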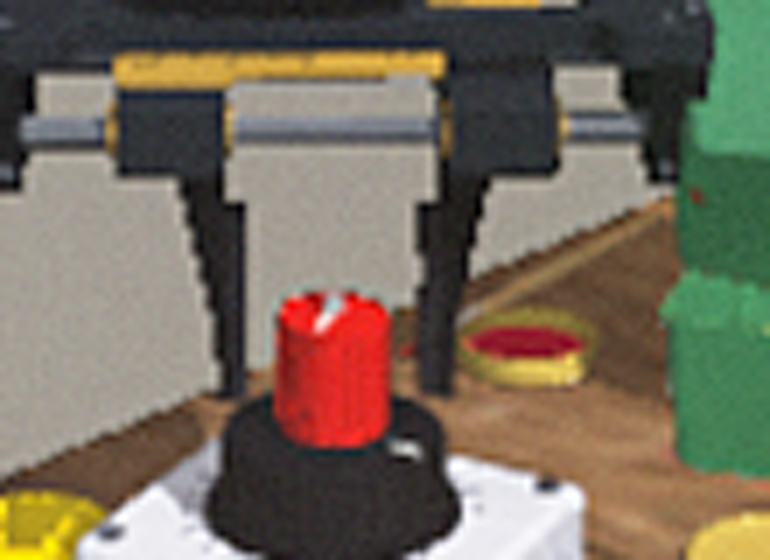

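The tips are at about row 395 of the crop, about 92 mm high. They clear the ring, no force shows, and they are centred on the knob. I close the grip.

>>> step_arm --plan "0 0 0 0 0 0;0 0 0 0 0 0;0 0 0 0 0 0;0 0 0 0 0 0;0 0 0 0 0 0" --hand -0.6 --force 30

```text
clock: 9.5
eef_pos: [0.5579, -0.0722, 0.0829]
tool_rot: [-180.0, 0.0, 135.3]
wrist_force: [-1.4, -1.3, 2.8]
gripper_width: 0.0291
grip_force: 30.0
```

```bash
cat >> h.py <<'E'
def tq(n=4):
    # moments about z, mean over a few readings (camera calls pass 0.05 s each)
    L=[]
    for i in range(n):
        o=get_obs();L.append([o["tool_rot"][2],o["ft_torque"][2],*o["wrist_force"],*o["effort"][-1:]]);grab_frame("side")
    o=get_obs();L.append([o["tool_rot"][2],o["ft_torque"][2],*o["wrist_force"],*o["effort"][-1:]])
    print("yaw Mz F q7eff",np.round(np.mean(L,0),3),"Mz sd",np.std([l[1] for l in L]).round(3));print(o["clock"],o["gripper_width"],o["grip_force"],np.round(o["qpos"],1),np.round(o["eef_pos"],4),o["ft_torque"])
E
python3 -c "
from h import *
tq()"
```

```text
yaw Mz F q7eff [ 1.3531e+02 -7.0000e-03 -1.4760e+00 -1.1230e+00  2.8990e+00 -2.0000e-03] Mz sd 0.019
9.7 0.029222184934654234 30.000829696655273 [ 31.7  29.8 -37.8 108.8  23.7  49.4  27.1] [ 0.5579 -0.0721  0.0829] [-0.15504856  0.21153597 -0.01404514]
```

>>> step_arm --plan "0 0 0 0 0 0.3;0 0 0 0 0 0.6;0 0 0 0 0 0.8;0 0 0 0 0 0.8;0 0 0 0 0 0.8;0 0 0 0 0 0.8;0 0 0 0 0 0.8;0 0 0 0 0 0.8;0 0 0 0 0 0.8;0 0 0 0 0 0.5;0 0 0 0 0 0.5;0 0 0 0 0 0"

```text
clock: 10.9
eef_pos: [0.5575, -0.0723, 0.0828]
tool_rot: [-180.0, 0.1, 92.3]
wrist_force: [-2.8, -1.4, 4.6]
gripper_width: 0.0295
grip_force: 30.0
```

```bash
python3 -c "
from h import *
tq()"
```

```text
yaw Mz F q7eff [ 9.2356e+01  4.5000e-02 -2.8290e+00 -1.5570e+00  5.3410e+00 -8.7000e-02] Mz sd 0.015
11.1 0.029276176601545377 30.002721548080444 [ 24.2  27.4 -27.4 109.2  16.8  47.4  -9.8] [ 0.5576 -0.0723  0.0828] [-0.41207125  0.57132012  0.03493336]
```

>>> step_arm --plan "0 0 0 0 0 0.5;0 0 0 0 0 0.5;0 0 0 0 0 0.5;0 0 0 0 0 0"

```text
clock: 11.5
eef_pos: [0.5575, -0.0723, 0.0828]
tool_rot: [-180.0, 0.1, 83.7]
wrist_force: [-2.8, -1.8, 4.8]
gripper_width: 0.0294
grip_force: 30.0
```

```bash
python3 -c "
from h import *
tq()"
```

```text
yaw Mz F q7eff [ 8.3769e+01  5.2000e-02 -3.1410e+00 -1.7710e+00  5.6830e+00 -7.6000e-02] Mz sd 0.025
11.7 0.029489488346018635 30.00299781560898 [ 22.6  27.  -25.3 109.3  15.5  47.1 -17.2] [ 0.5574 -0.0723  0.0828] [-0.43360649  0.68869464  0.04008254]
```

>>> step_arm --plan "0 0 0 0 0 0.5;0 0 0 0 0 0.5;0 0 0 0 0 0.5;0 0 0 0 0 0"

```text
clock: 12.1
eef_pos: [0.5574, -0.0723, 0.0828]
tool_rot: [-180.0, 0.1, 75.1]
wrist_force: [-3.6, -2.3, 6.1]
gripper_width: 0.0295
grip_force: 30.0
```

```bash
python3 -c "
from h import *
tq()"
```

```text
yaw Mz F q7eff [ 7.5176e+01  3.4000e-02 -3.5770e+00 -1.9930e+00  6.1330e+00 -7.6000e-02] Mz sd 0.028
12.3 0.028957458548317848 30.00313639640808 [ 21.1  26.7 -23.3 109.4  14.2  46.8 -24.6] [ 0.5574 -0.0723  0.0828] [-0.38154158  0.66468424  0.03461419]
```

>>> step_arm --plan "0 0 0 0 0 0.5;0 0 0 0 0 0.5;0 0 0 0 0 0.5;0 0 0 0 0 0"

```text
clock: 12.7
eef_pos: [0.5573, -0.0723, 0.0828]
tool_rot: [-180.0, 0.1, 66.5]
wrist_force: [-3.2, -1.7, 5.9]
gripper_width: 0.0293
grip_force: 30.0
```

```bash
python3 -c "
from h import *
tq()"
```

```text
yaw Mz F q7eff [ 6.6582e+01  2.8000e-02 -3.4020e+00 -1.6850e+00  5.8670e+00 -7.6000e-02] Mz sd 0.019
12.9 0.029602029405637196 30.003178417682648 [ 19.5  26.4 -21.2 109.5  12.9  46.5 -32. ] [ 0.5573 -0.0723  0.0828] [-0.40188404  0.71281062 -0.00670944]
```

>>> step_arm --plan "0 0 0 0 0 0.5;0 0 0 0 0 0.5;0 0 0 0 0 0.5;0 0 0 0 0 0"

```text
clock: 13.3
eef_pos: [0.5572, -0.0723, 0.0828]
tool_rot: [-180.0, 0.1, 58.0]
wrist_force: [-4.5, -1.3, 5.8]
gripper_width: 0.029
grip_force: 30.0
```

```bash
python3 -c "
from h import *
tq()"
```

```text
yaw Mz F q7eff [ 5.7989e+01  3.8000e-02 -3.8120e+00 -1.8580e+00  6.2380e+00 -7.6000e-02] Mz sd 0.015
13.5 0.029265719659945406 30.003209710121155 [ 17.9  26.1 -19.1 109.6  11.6  46.3 -39.5] [ 0.5572 -0.0723  0.0828] [-0.38142612  0.77670855  0.05618788]
```

>>> step_arm --plan "0 0 0 0 0 0.5;0 0 0 0 0 0.5;0 0 0 0 0 0.5;0 0 0 0 0 0"

```text
clock: 13.9
eef_pos: [0.5572, -0.0722, 0.0828]
tool_rot: [-180.0, 0.1, 49.4]
wrist_force: [-4.7, -0.8, 6.2]
gripper_width: 0.0292
grip_force: 30.0
```

```bash
python3 -c "
from h import *
tq()"
```

```text
yaw Mz F q7eff [ 4.9399e+01  4.3000e-02 -4.3040e+00 -1.0520e+00  6.3280e+00 -7.6000e-02] Mz sd 0.04
14.1 0.029167464392715937 30.00311404466629 [ 16.3  25.8 -17.1 109.7  10.3  46.  -46.9] [ 0.5572 -0.0722  0.0828] [-0.37052586  0.90365557  0.04043469]
```

>>> step_arm --plan "0 0 0 0 0 0.5;0 0 0 0 0 0.5;0 0 0 0 0 0.5;0 0 0 0 0 0"

```text
clock: 14.5
eef_pos: [0.5571, -0.0722, 0.0828]
tool_rot: [-180.0, 0.1, 40.8]
wrist_force: [-4.7, -1.2, 5.9]
gripper_width: 0.0295
grip_force: 30.0
```

```bash
python3 -c "
from h import *
tq()"
```

```text
yaw Mz F q7eff [ 4.0807e+01  3.1000e-02 -4.4610e+00 -1.3540e+00  6.4650e+00 -7.5000e-02] Mz sd 0.016
14.7 0.02919984249210601 30.002903938293457 [ 14.7  25.6 -15.  109.8   9.   45.8 -54.4] [ 0.5571 -0.0722  0.0828] [-0.34429944  0.88987903  0.03143369]
```

>>> step_arm --plan "0 0 0 0 0 0.5;0 0 0 0 0 0.5;0 0 0 0 0 0.5;0 0 0 0 0 0"

```text
clock: 15.1
eef_pos: [0.5571, -0.0721, 0.0828]
tool_rot: [-180.0, 0.1, 32.2]
wrist_force: [-4.3, -0.6, 6.9]
gripper_width: 0.0292
grip_force: 30.0
```

```bash
python3 -c "
from h import *
tq()"
```

```text
yaw Mz F q7eff [32.216  0.033 -4.099 -1.176  6.944 -0.075] Mz sd 0.02
15.3 0.029441982766705264 30.00264197587967 [ 13.1  25.4 -12.9 109.9   7.8  45.7 -61.8] [ 0.557  -0.0721  0.0828] [-0.31616577  0.92716356  0.04169675]
```

>>> step_arm --plan "0 0 0 0 0 0.5;0 0 0 0 0 0.5;0 0 0 0 0 0.5;0 0 0 0 0 0"

```text
clock: 15.7
eef_pos: [0.557, -0.072, 0.0828]
tool_rot: [-180.0, 0.1, 23.6]
wrist_force: [-3.4, -1.4, 6.2]
gripper_width: 0.0294
grip_force: 30.0
```

```bash
python3 -c "
from h import *
tq()"
```

```text
yaw Mz F q7eff [23.624  0.035 -4.227 -1.123  6.874 -0.075] Mz sd 0.025
15.9 0.02902942981598098 30.00248283147812 [ 11.5  25.2 -10.9 110.    6.5  45.5 -69.3] [ 0.557  -0.072   0.0828] [-0.226204    0.97316773  0.01368991]
```

>>> step_arm --plan "0 0 0 0 0 0.5;0 0 0 0 0 0.5;0 0 0 0 0 0.5;0 0 0 0 0 0"

```text
clock: 16.3
eef_pos: [0.557, -0.072, 0.0828]
tool_rot: [-180.0, 0.1, 15.0]
wrist_force: [-4.1, -1.0, 6.7]
gripper_width: 0.0292
grip_force: 30.0
```

```bash
python3 -c "
from h import *
tq()"
```

```text
yaw Mz F q7eff [15.033  0.032 -4.604 -1.08   6.877 -0.075] Mz sd 0.044
16.5 0.029567822265509542 30.00227004289627 [  9.9  25.1  -8.8 110.1   5.3  45.4 -76.8] [ 0.557  -0.072   0.0828] [-0.2622802   0.94502888 -0.00397039]
```

>>> step_arm --plan "0 0 0 0 0 0.5;0 0 0 0 0 0.5;0 0 0 0 0 0.5;0 0 0 0 0 0"

```text
clock: 16.9
eef_pos: [0.557, -0.0719, 0.0828]
tool_rot: [180.0, 0.1, 6.5]
wrist_force: [-4.3, -1.4, 6.4]
gripper_width: 0.0293
grip_force: 30.0
```

```bash
python3 -c "
from h import *
tq()"
```

```text
yaw Mz F q7eff [ 6.494  0.214 -4.31  -0.647  6.935 -0.252] Mz sd 0.019
17.1 0.029251515663850054 30.00195175409317 [  8.3  25.   -6.8 110.2   4.1  45.2 -84.2] [ 0.557  -0.0719  0.0828] [-0.21415307  0.97311014  0.17850655]
```

The seat is felt: torque rose from 0.035 to 0.21 N m. I add a small 0.03 rad to check the slope and hold there.

>>> step_arm --plan "0 0 0 0 0 0.3;0 0 0 0 0 0;0 0 0 0 0 0;0 0 0 0 0 0"

```text
clock: 17.5
eef_pos: [0.557, -0.0719, 0.0828]
tool_rot: [180.0, 0.1, 4.8]
wrist_force: [-4.3, -1.5, 7.0]
gripper_width: 0.0292
grip_force: 30.0
```

```bash
python3 -c "
from h import *
tq(6)"
```

```text
yaw Mz F q7eff [ 4.794  0.273 -4.374 -0.957  6.923 -0.25 ] Mz sd 0.017
17.8 0.029167798674189376 30.002009868621826 [  8.   24.9  -6.4 110.2   3.8  45.2 -85.7] [ 0.557  -0.0719  0.0828] [-0.27073898  1.00215075  0.2721502 ]
```

The slope (about 0.05 N m for 0.03 rad) fits a grip that is not slipping. First touch comes out at yaw ≈ 13.5°, so the open target is yaw ≈ 103.5°, which is 98.7° or 1.72 rad anticlockwise.

>>> step_arm --plan "0 0 0 0 0 -0.5;0 0 0 0 0 -0.9;0 0 0 0 0 -0.9;0 0 0 0 0 -0.9;0 0 0 0 0 -0.9;0 0 0 0 0 -0.9;0 0 0 0 0 -0.9;0 0 0 0 0 -0.9;0 0 0 0 0 -0.9;0 0 0 0 0 -0.9;0 0 0 0 0 -0.9;0 0 0 0 0 -0.9"

```text
clock: 19.0
eef_pos: [0.5573, -0.0723, 0.0828]
tool_rot: [-179.9, 0.1, 64.5]
wrist_force: [-4.2, -0.8, 5.5]
gripper_width: 0.0293
grip_force: 30.0
```

>>> step_arm --plan "0 0 0 0 0 -0.9;0 0 0 0 0 -0.9;0 0 0 0 0 -0.9;0 0 0 0 0 -0.9;0 0 0 0 0 -0.9;0 0 0 0 0 -0.9;0 0 0 0 0 -0.9;0 0 0 0 0 -0.5;0 0 0 0 0 0;0 0 0 0 0 0"

```text
clock: 20.0
eef_pos: [0.5576, -0.0723, 0.0828]
tool_rot: [-180.0, 0.0, 103.2]
wrist_force: [-2.6, -1.2, 4.9]
gripper_width: 0.0291
grip_force: 30.0
```

```bash
python3 -c "
from h import *
tq()"
```

```text
yaw Mz F q7eff [ 1.03235e+02 -5.90000e-02 -3.18200e+00 -1.49900e+00  5.41600e+00
  3.20000e-02] Mz sd 0.019
20.2 0.029262591587457722 30.002825260162354 [ 26.1  27.9 -30.  109.1  18.5  47.8  -0.4] [ 0.5576 -0.0723  0.0828] [-0.42435738  0.52832564 -0.07617955]
```

>>> step_arm --plan "0 0 0 0 0 0;0 0 0 0 0 0;0 0 0 0 0 0;0 0 0 0 0 0;0 0 0 0 0 0;0 0 -0.3 0 0 0;0 0 -0.7 0 0 0;0 0 -0.9 0 0 0;0 0 -0.9 0 0 0;0 0 -0.9 0 0 0;0 0 -0.5 0 0 0;0 0 0 0 0 0" --hand 0.3

```text
clock: 21.4
eef_pos: [0.5594, -0.0718, 0.2112]
tool_rot: [179.7, 0.1, 103.2]
wrist_force: [0.1, -0.4, -0.5]
gripper_width: 0.057
grip_force: 0.0
```

```bash
python3 -c "
from h import *
togo((.558,-.072))
f=grab_frame('side');print(proj(f,[[.558,-.072,.116],[.558+.013*np.cos(np.radians(-66-31.9)),-.072+.013*np.sin(np.radians(-66-31.9)),.116]]))
for t in('air_mark','yellow_cup','teal_jar','yellow_bottle'): print(t,[(np.round(m['uv'],1),round(m['p'],2)) for m in mark_of(t,'side')[:2]])
im=f['image'][150:270,170:310,::-1];cv2.imwrite('pics/s7.png',cv2.resize(im,None,fx=5,fy=5,interpolation=2))"
```

```text
[ 29.4  19.6 -33.3 101.9  12.1  61.8   5.1] [ 0.55941637 -0.07178047  0.21117132] [1.79733526e+02 1.13716745e-01 1.03232274e+02] [ 0.13566058 -0.43997601 -0.499579  ] [ 0.00219003 -0.12880908 -0.04165829] 21.4
rows dx,dy 0.0036835763919936967 -0.04763379632048116
[[227.05561498 183.77439267]
 [221.57791102 185.51186418]]
air_mark [(array([239.8, 204.2]), 0.84)]
yellow_cup [(array([186.7, 227.5]), 0.73)]
teal_jar [(array([290.7, 243.8]), 0.83)]
yellow_bottle [(array([274.7, 258.8]), 0.82)]
```

View pics/s7.png

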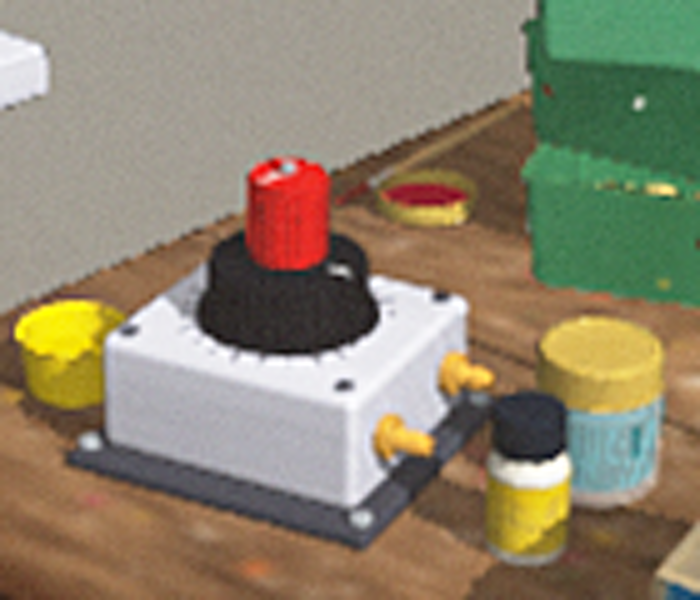

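The white line now points left and slightly down, towards about (222, 185), where a slip-free turn predicted it. The ring mark is still at about (238, 204), and the cup, jar and bottle have not moved. I hand the job in.

```bash
python3 -c "
from plant import *
print(close_job())"
```

```text
the job is handed in; nothing more can be done
None
```

I screwed the needle in until it bore on its seat at about 0.2–0.27 N m (0.45 damages it), held it there, opened it a quarter turn from the estimated first touch (a few degrees' uncertainty) and let go. The last picture showed the ring, jar, bottle and cup unmoved, and I handed the job in at about 21 s; no verdict came back.

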